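# Make up two sample-shoe kits

## Robot

A 7-joint arm with a two-finger parallel gripper is mounted at the origin on the work surface. World frame = base frame: x ahead of the robot, y to its left, z up, the work surface at z = 0. Lengths are in m, angles in rad, forces in N, time in s.
With the tool pointing down it reaches from about 0.4 to 0.85 m from the base axis. Payload 10.4 kg.
Tool frame: the origin (TCP) lies at the very end of the fingers, on their centre line; the grasp point (between the pads) lies 19 mm behind it; x points along the fingers, y is the direction in which the jaws open and shut, and the axes are right-handed (so a half turn about x gives the same grasp; the last joint's range is limited). The gripper opens to 85 mm and grips with 20 to 120 N. Pads are 22 mm wide; open, the fingers measure 114 mm over their backs; the gripper's body (76 mm by 85 mm) begins 54 mm behind the grasp point. The pads swing forward as they close: fully open they stand 13 mm farther back than shut.
Start: joints at [-1.184, 0.332, -0.065, 1.46, 0.022, 1.35, -0.088], TCP at [0.249, 0.573, 0.231] pointing down, gripper open.
Joint ranges: [-2.6, 2.6], [-0.5, 2.12], [-1.47, 1.34], [0.16, 2.42], [-1.27, 4.41], [0.06, 2.06], [-2.6, 2.6]. Speed limits (rad/s): [2.22, 2.22, 2.79, 2.79, 3.14, 3.14, 3.14].

## Interface

Orientations are given as a unit quaternion [x, y, z, w].
In Python, from workcell import monitor, camera, ticket, regions_of gives the robot as it stands.
- The arm moves only by the tool step_arm, never from a script. Its argument "increments" is a list of rows, each a list of 5 numbers: the finger opening in m, from 0 to 0.0854, then the shift along the world's x, y, z in m, then the turn about the world's z in rad. A call has 1 to 12 rows; each row shifts and turns the commanded pose from where the row before left it; what a row does not reach is not made up. A row lasts 1/12 s, in which the tool goes at most 41.7 mm and 7.16 degrees, less where a joint would pass 70% of its speed; a pose out of reach is approached as far as the arm can. A call with a gripper value outside its range is refused whole. The fingers move at their own pace and stop on an object; "force" is the grip in N (left out, the last holds). Time passes only in rows, so rows that do not move let the fingers close. It gives the time, the measured TCP pose, the force and the opening at its end, in the units of the state.
- monitor.get_obs(): the state, without advancing time (a new reading comes with each control period).
- camera(name): name is "scene" or "top" or "wrist"; returns a dict with "color" (420x560x3 uint8, red, green, blue), "range_z" (420x560 float32, m along the optical axis (not along the pixel's ray), 0 where there is no reading), "fx", "fy", "cx", "cy" (pixels), "k1" (the pictures are not rectified: a ray, as slopes to the right and down, at radius r is drawn at 1 + k1 r^2 times it, then the intrinsics apply), "cam_to_world" (4x4, takes a point from camera to world coordinates). Camera axes: x right, y up, looking along -z (the intrinsics and any distortion apply to the point x, -y, -z); pixel columns grow to the right and rows downward; lengths in m; the calibration is good to about 2 mm. A picture is of the moment at which its call begins.
- ticket.hand_in(): hands the job in, once; it reports no verdict.
Trained networks look in a picture, given as the dict that the camera call returned (one of the last four; its "shot" number tells which), for a name from the list of things; names that differ only in an ending like _2 or _b are one class to them, and where a whole thing is asked for, a point or a joint stands for the part that bears it (a point fixed in the world has none). Each returns a list of dicts, best first, with "p" (0 to 1); they miss things now and then, are a little off and sometimes report something else, mostly with a low value. They report only what shows in the picture. A call takes as long as a camera call.
- regions_of(picture, query): "region" (420x560 bool, what is visible of it) and "centre" ([row, column] in pixels, amid what is visible of it).
The state is a dict: "clock": time; "joint_pos": joint angles; "joint_velocities": joint speeds; "tau": joint torques, N m; "position": TCP position; "ee_rot": TCP orientation; "ft_force": force on the tool from outside, world axes, zero at the start; "torque": the same for the moment, N m; "grip_width": opening from 0.0 (shut) to 1.0 (fully open).
Only numpy, scipy, OpenCV 4.12 (cv2) and the standard library are available. Lean on these libraries where they do the work, as an engineer would, in place of code of your own. Each camera call takes 0.05 s, during which the arm holds its last target. There are 200 camera calls.

## Task

Make up the kits for the next two sample shoes. The lace-up's kit goes in the three-compartment tray: the low stacked heel, the big thread spool and the tin of eyelets; the court shoe's kit goes in the two-compartment tray: the tall slim heel and the small thread spool. Put one thing in each compartment (which compartment does not matter), standing flat on the tray floor the same way up as now, let go of everything, and leave the middle-height heel, the shoe last and the bottle where they are.

Things in the scene. Friction and masses are not known exactly. Their poses are not given: they have to be found in the camera images.
- tall_heel_center (a point): Tall slim high heel for a court shoe, black plastic with a rubber tip, the tallest and slimmest of the three heels, standing upside down on its wide seat with the tip up. 70 high. Seat 46 wide x 54 long, narrowing in the lowest 24 to a column 32 wide x 37 long, which tapers to 27 x 29 at the tip; grip the column across its width. The point is on its centre line, 35 above its underside. Across its width is the point's x axis; y points to its rounded back; z is up.
- low_heel_center (a point): Low stacked heel for a lace-up, brown leather layers all through, the lowest and broadest of the three heels. 32 high, 52 wide x 56 long with nearly upright sides, U-shaped from above. The point is at its centre, 16 above its underside. Across its width is the point's x axis; y points to its rounded back; z is up.
- big_spool_center (a point): Big spool of grey-beige thread standing upright: round thread body of diameter 50 from 4 to 54 above its underside, white base flange of diameter 54 and 4 thick, white tube end of diameter 18 on top; 60 high in all. The point is on its axis, 30 above its underside; z is up.
- small_spool_center (a point): Small spool of the same thread standing upright, same build: thread body of diameter 30 from 4 to 32 above its underside, base flange of diameter 34 and 4 thick, tube end of diameter 11 on top; 38 high in all. The point is on its axis, 19 above its underside; z is up.
- tin_center (a point): Closed round tin of eyelets, bare aluminium, diameter 57 at its lid (upper 13) and 55 below, 32 high, lying lid up. The point is at its centre, 16 above its underside; z is up.
- tray3: Flat open tray of bare sheet steel standing loose on the bench. Outer size 104 (tray x) x 256 (tray y) x 16 high, walls and floor 4 thick, dividers 10 high above the floor. Three equal compartments in a row along tray y, each 96 (tray x) x 80 (tray y) inside, centres at tray x = 0 and tray y = -84, 0 and +84 mm. Origin: centre of its underside; the floor on which things stand is 4 mm above the origin. z is up.
- tray2: Flat open tray of bare sheet steel standing loose on the bench. Outer size 104 (tray x) x 172 (tray y) x 16 high, walls and floor 4 thick, dividers 10 high above the floor. Two equal compartments in a row along tray y, each 96 (tray x) x 80 (tray y) inside, centres at tray x = 0 and tray y = -42 and +42 mm. Origin: centre of its underside; the floor on which things stand is 4 mm above the origin. z is up.
- mid_heel_center (a point): Middle-height block heel, black plastic with a rubber tip, 46 high, seat 46 wide x 54 long tapering to 41 x 45 on top. It stands among the stock and belongs to neither kit: leave it. The point is at its centre, 23 above its underside. Across its width is the point's x axis; y points to its rounded back; z is up.
- last_center (a point): Green plastic shoe last (foot form), 256 long x 80 wide x 94 high, standing on its sole at the left of the stock: leave it. The point is at mid-length, 45 above its underside; x points to its toe.
- bottle_center (a point): Blue plastic bottle, diameter 66, 190 high, standing upright at the right of the stock: leave it. The point is on its axis, 95 above its underside.

How it is judged:
By the outcome, as a careful person would: the job done as asked, in the order asked, and still so for the second after the job is handed in, with the robot touching nothing.
It also fails if it takes over 128 s, if anything falls off the work surface, if the arm or the gripper's body presses on something with over 40 N, if the wrist force passes 120 N, or if a joint passes its speed limit or range.

## Working session

There is one attempt and no reset: what is moved stays moved. The work goes in short steps, Python scripts to look and compute and a tool call to move; the robot and the scene stay as the last step left them, time stands still between calls to the robot, and variables do not carry over. Pictures are saved under pics/ and viewed, about 12 in all and at most 16, crops included, and the job is handed in when it is done.

Besides the shell and the picture viewer there is one more tool, called after "Call:" in YAML: its name, and indented under it one key for each argument. step_arm: Moves the arm, as the interface text tells. Its arguments: {"type":"object","properties":{"increments":{"type":"array"},"force":{"type":"number"}},"required":["increments"]}

```bash
mkdir -p pics; ls
cat > h.py <<'E'
import numpy as np, cv2
from workcell import monitor, camera, ticket, regions_of
def save(p,name): cv2.imwrite(f'pics/{name}.png',p['color'][...,::-1])
def cloud(p):
    "world xyz per pixel (420x560x3), nan where no reading"
    v,u=np.mgrid[0:420,0:560].astype(float)
    x=(u-p['cx'])/p['fx'];y=(v-p['cy'])/p['fy'];xu,yu=x.copy(),y.copy()
    for _ in range(8):
        s=1+p['k1']*(xu**2+yu**2);xu=x/s;yu=y/s
    z=p['range_z'].astype(float);z=np.where(z>0,z,np.nan)
    c=np.stack([xu*z,-yu*z,-z,np.ones_like(z)],-1)
    return (c@np.array(p['cam_to_world']).T)[...,:3]
E
python3 - <<'E'
from h import *
names=['tall_heel_center','low_heel_center','big_spool_center','small_spool_center','tin_center','tray3','tray2','mid_heel_center','last_center','bottle_center']
o=monitor.get_obs();print({k:np.round(v,3) for k,v in o.items()})
ims=[]
for cam in ['top','scene']:
    p=camera(cam);ims.append(p['color']);save(p,cam+'0');c=cloud(p)
    print(cam,np.round(p['cam_to_world'],3).tolist())
    for n in names:
        for r in regions_of(p,n)[:2]:
            m=r['region'];q=c[m];q=q[~np.isnan(q[:,0])]
            if len(q)==0: print(n,r['p'],'nopts');continue
            zt=np.percentile(q[:,2],95);t=q[q[:,2]>zt-.006]
            print(n,round(r['p'],2),np.round(r['centre']),m.sum(),'ztop',round(zt,3),'topc',np.round((t.min(0)+t.max(0))[:2]/2,3),'min',np.round(q.min(0),3),'max',np.round(q.max(0),3))
E
```

```text
pics
{'clock': np.float64(0.0), 'joint_pos': array([-1.184,  0.333, -0.065,  1.461,  0.022,  1.35 , -0.088]), 'joint_velocities': array([ 0.003, -0.   , -0.   ,  0.001,  0.001, -0.001, -0.001]), 'tau': array([ 0.0000e+00, -6.2544e+01,  4.9000e-02, -3.9162e+01,  1.6000e-02,
        9.0000e-03, -0.0000e+00]), 'position': array([0.249, 0.573, 0.231]), 'ee_rot': array([ 0.143,  0.692, -0.144,  0.692]), 'ft_force': array([-0.036, -0.376,  0.537]), 'torque': array([-0.009, -0.008, -0.041]), 'grip_width': np.float64(1.0)}
top [[-0.019, 0.977, -0.212, 0.207], [-1.0, -0.018, 0.005, 0.005], [0.001, 0.212, 0.977, 1.617], [0.0, 0.0, 0.0, 1.0]]
tall_heel_center 0.82 [242. 215.] 229 ztop 0.072 topc [0.453 0.19 ] min [0.433 0.164 0.001] max [0.479 0.211 0.076]
tall_heel_center 0.53 [239. 396.] 312 ztop 0.06 topc [ 0.434 -0.342] min [ 0.409 -0.369 -0.006] max [ 0.459 -0.318  0.065]
low_heel_center 0.82 [231. 356.] 270 ztop 0.036 topc [ 0.456 -0.229] min [ 0.432 -0.256  0.015] max [ 0.481 -0.202  0.041]
big_spool_center 0.53 [238. 396.] 342 ztop 0.06 topc [ 0.434 -0.342] min [ 0.409 -0.382 -0.01 ] ma
[... 1760 characters left out ...]
-0.059  0.025]
tray3 0.65 [261. 320.] 2316 ztop 0.018 topc [0.618 0.183] min [ 0.547  0.046 -0.007] max [0.678 0.315 0.025]
tray2 0.74 [229. 230.] 1309 ztop 0.017 topc [ 0.63  -0.152] min [ 0.568 -0.245 -0.007] max [ 0.692 -0.059  0.025]
tray2 0.65 [261. 320.] 2316 ztop 0.018 topc [0.618 0.183] min [ 0.547  0.046 -0.007] max [0.678 0.315 0.025]
mid_heel_center 0.76 [243. 380.] 258 ztop 0.049 topc [0.475 0.357] min [ 0.437  0.327 -0.005] max [0.5   0.382 0.054]
last_center 0.82 [273. 434.] 1651 ztop 0.088 topc [0.445 0.501] min [ 0.326  0.459 -0.005] max [0.613 0.63  0.1  ]
bottle_center 0.73 [176. 147.] 682 ztop 0.187 topc [ 0.596 -0.52 ] min [ 0.458 -0.685 -0.007] max [ 0.629 -0.483  0.194]
```

Run:
```python
import cv2,numpy as np
t=cv2.imread('pics/top0.png');cv2.imwrite('pics/top0c.png',cv2.resize(t[130:300,60:460],(800,340),interpolation=cv2.INTER_CUBIC))
```

```text
(no output)
```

View pics/top0c.png

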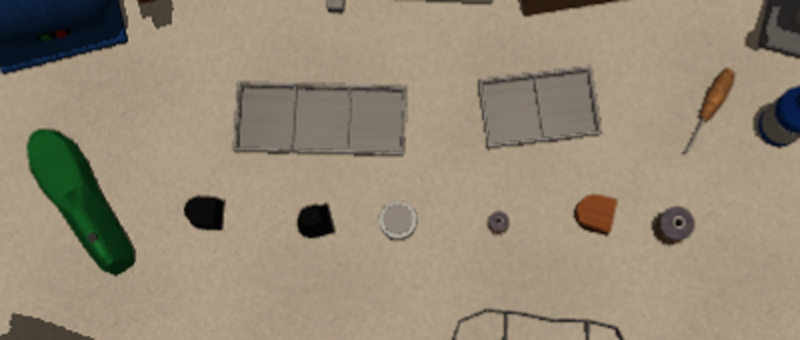

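View pics/scene0.png

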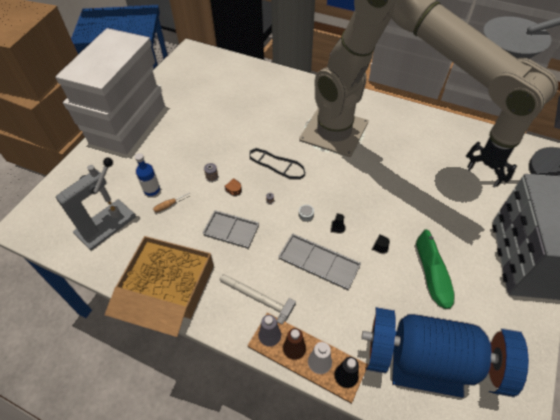

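The top picture shows, left to right: last, mid heel (crop ~205,212), tall heel (~316,221), tin (~398,220), small spool (~498,222), low heel (~596,214) and big spool (~674,224). The three-compartment tray is at ~(320,118) and the two-compartment tray at ~(540,108). The heels' rounded backs point left, which is world +y. Next I fit centres and yaws.

```bash
cat >> h.py <<'E'
def rect(pts):
    (cx,cy),(w,h),a=cv2.minAreaRect((pts[:,:2]*1000).astype(np.float32))
    return round(cx,1),round(cy,1),round(w,1),round(h,1),round(a,1)
def toolyaw(q):
    from scipy.spatial.transform import Rotation as R
    y=R.from_quat(q).as_matrix()[:,1]; return np.degrees(np.arctan2(y[1],y[0]))
E
python3 - <<'E'
from h import *
o=monitor.get_obs();print('jaw axis deg',toolyaw(o['ee_rot']))
boxes={'tall':(.454,.19,.04,.05,.08),'low':(.457,-.229,.045,.02,.045),'big':(.435,-.342,.045,.03,.07),'small':(.452,-.083,.035,.02,.045),'tin':(.452,.066,.045,.02,.045),'tray3':(.615,.182,.16,.009,.03),'tray2':(.628,-.152,.13,.009,.03)}
for cam in ['top','scene']:
    c=cloud(camera(cam)).reshape(-1,3);c=c[~np.isnan(c[:,0])]
    for n,(x,y,r,z0,z1) in boxes.items():
        k=(np.hypot(c[:,0]-x,c[:,1]-y)<r)&(c[:,2]>z0)&(c[:,2]<z1)
        if 'tray' in n: k&=c[:,0]>.53
        q=c[k];print(cam,n,len(q),rect(q),'med',np.round(np.median(q,0)*1000,1),'z95',np.round(np.percentile(q[:,2],95)*1000))
E
```

```text
jaw axis deg 66.52240146654346
top tall 105 (455.0, 190.3, 29.2, 30.3, 13.8) med [453.9 188.1  68. ] z95 75.0
top low 296 (459.0, -228.3, 54.5, 53.0, 76.0) med [ 458.7 -231.    30.5] z95 37.0
top big 264 (436.0, -342.2, 48.8, 50.1, 44.0) med [ 434.6 -340.2   52.6] z95 60.0
top small 84 (446.3, -84.0, 28.0, 28.8, 70.1) med [445.8 -83.2  29.7] z95 40.0
top tin 288 (452.9, 64.5, 55.4, 53.3, 0.0) med [452.   64.7  31. ] z95 38.0
top tray3 677 (637.2, 185.8, 193.3, 273.6, 6.5) med [616.5 186.   14.5] z95 21.0
top tray2 495 (634.6, -149.1, 180.7, 184.0, 3.5) med [ 628.1 -153.3   13.8] z95 21.0
scene tall 83 (460.4, 190.9, 28.3, 31.1, 20.8) med [463.8 192.3  67.8] z95 74.0
scene low 167 (464.4, -228.0, 56.8, 54.2, 71.7) med [ 466.4 -228.1   30.6] z95 36.0
scene big 151 (442.3, -341.1, 51.5, 49.8, 1.4) med [ 446.  -338.1   52.3] z95 59.0
scene small 55 (452.9, -81.7, 32.2, 26.2, 25.8) med [453.4 -80.4  30.1] z95 37.0
scene tin 180 (459.2, 66.6, 57.1, 55.1, 29.2) med [462.2  67.6  31.8] z95 37.0
scene tray3 562 (642.2, 182.2, 261.6, 164.2, 88.6) med [613.4 182.5  15. ] z95 21.0
scene tray2 355 (630.3, -152.8, 112.7, 179.1, 5.7) med [ 629.1 -152.4   15.1] z95 21.0
```

Call:
step_arm:
  increments:
    - [0.085,0.016,-0.033,0,-0.06]
    - [0.085,0.016,-0.033,0,-0.06]
    - [0.085,0.016,-0.033,0,-0.06]
    - [0.085,0.016,-0.033,0,-0.06]
    - [0.085,0.016,-0.033,0,-0.06]
    - [0.085,0.016,-0.033,0,-0.06]
    - [0.085,0.016,-0.033,0,-0.06]
    - [0.085,0.016,-0.033,0,-0.06]
    - [0.085,0.016,-0.033,0,-0.06]
    - [0.085,0.016,-0.033,0,-0.06]
    - [0.085,0.016,-0.033,0,-0.06]
    - [0.085,0.016,-0.033,0,-0.06]
  force: 40

```text
clock: 2.2
position: [0.4415, 0.1755, 0.2317]
ee_rot: [0.38, 0.597, -0.379, 0.597]
ft_force: [0.5, 0.6, -0.5]
grip_width: 0.995
```

Call:
step_arm:
  increments:
    - [0.085,0.001,-0.033,0,-0.06]
    - [0.085,0.001,-0.033,0,-0.06]
    - [0.085,0.001,-0.033,0,-0.06]
    - [0.085,0.001,-0.033,0,-0.06]
    - [0.085,0.001,-0.033,0,-0.06]
    - [0.085,0.001,-0.033,0,-0.06]
    - [0.085,0.001,-0.033,0,-0.06]
    - [0.085,0.001,-0.033,0,-0.06]
    - [0.085,0.001,-0.033,0,-0.06]
    - [0.085,0.001,-0.033,0,-0.06]
    - [0.085,0.001,-0.03,0,-0.06]
    - [0.085,0,0,0,0]

```text
clock: 3.2
position: [0.451, -0.1888, 0.2319]
ee_rot: [-0.554, -0.439, 0.554, -0.44]
ft_force: [-0.2, -0.3, 0.3]
grip_width: 0.995
```

```bash
cat >> h.py <<'E'
def state():
    o=monitor.get_obs();print('t',round(float(o['clock']),2),'pos',np.round(np.array(o['position'])*1000,1),'jaw',round(toolyaw(o['ee_rot']),1),'grip',round(float(o['grip_width']),3),'F',np.round(o['ft_force'],1),'q',np.round(o['joint_pos'],2));return o
E
python3 - <<'E'
from h import *
state();p=camera('wrist');save(p,'w1');print(np.round(p['cam_to_world'],3).tolist())
c=cloud(p)
for n in ['low_heel_center','big_spool_center','small_spool_center','tray2']:
    for r in regions_of(p,n)[:2]:
        q=c[r['region']];q=q[~np.isnan(q[:,0])]
        if len(q)<9: continue
        zt=np.percentile(q[:,2],95);t=q[q[:,2]>zt-.008];print(n,round(r['p'],2),np.round(r['centre']),round(zt,3),rect(t))
E
```

```text
t 3.2 pos [ 451.  -188.8  231.9] jaw -13.2 grip 0.995 F [-0.2 -0.3  0.3] q [-0.39  0.    0.7   1.84  0.    1.3   0.08]
[[0.974, 0.217, 0.064, 0.468], [-0.227, 0.932, 0.283, -0.116], [0.002, -0.29, 0.957, 0.373], [0.0, 0.0, 0.0, 1.0]]
low_heel_center 0.9 [219. 297.] 0.032 (461.9, -228.8, 56.1, 51.0, 74.6)
big_spool_center 0.84 [324. 302.] 0.059 (439.6, -343.5, 48.3, 50.7, 6.3)
small_spool_center 0.68 [ 67. 250.] 0.037 (449.8, -84.2, 28.5, 29.3, 76.4)
tray2 0.7 [ 92. 446.] 0.016 (627.7, -152.6, 109.3, 176.2, 6.0)
tray2 0.54 [414. 475.] 0.068 (608.5, -492.2, 4.2, 28.0, 60.7)
```

View pics/w1.png

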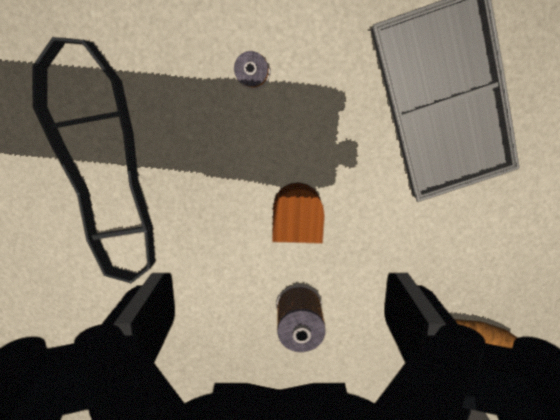

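The wrist picture shows the low heel at (297,219), with its flat edge parallel to the jaw line, the big spool at (300,325), the small spool at (250,68) and tray2 at (446,92). Positions agree within a few mm, so I'll pick the low heel.

Call:
step_arm:
  increments:
    - [0.085,0.005,-0.02,-0.02,-0.02]
    - [0.085,0.005,-0.02,-0.02,-0.015]
    - [0.085,0,0,-0.035,0]
    - [0.085,0,0,-0.035,0]
    - [0.085,0,0,-0.035,0]
    - [0.085,0,0,-0.035,0]
    - [0.085,0,0,-0.025,0]
    - [0.085,0,0,-0.015,0]
    - [0.085,0,0,-0.006,0]
    - [0.085,0,0,0,0]

```text
clock: 4.28
position: [0.4615, -0.2216, 0.0043]
ee_rot: [-0.559, -0.434, 0.559, -0.432]
ft_force: [-0.1, 0.7, -0.5]
grip_width: 1.001
```

Call:
step_arm:
  increments:
    - [0.04,0,0,0,0]
    - [0.04,0,0,0,0]
    - [0.04,0,0,0,0]
    - [0.04,0,0,0,0]
    - [0.04,0,0,0,0]
    - [0.04,0,0,0,0]
    - [0.04,0,0,0,0]
    - [0.04,0,0,0,0]
  force: 40

```text
clock: 4.95
position: [0.463, -0.2227, 0.0068]
ee_rot: [0.56, 0.432, -0.559, 0.433]
ft_force: [-1.6, 1.3, 8.0]
grip_width: 0.588
```

Call:
step_arm:
  increments:
    - [0.04,0,0,0.01,0]
    - [0.04,0,0,0.02,0]
    - [0.04,0,0,0.03,0]
    - [0.04,0,0,0.03,0]
    - [0.04,0,0,0.03,0]
    - [0.04,0,0,0.015,0]
    - [0.04,0,0,0,0]

```text
clock: 5.53
position: [0.4639, -0.2237, 0.1448]
ee_rot: [0.561, 0.431, -0.558, 0.434]
ft_force: [-0.1, -0.1, -1.3]
grip_width: 0.591
```

Run:
```python
from h import *
state();p=camera('wrist');save(p,'w2');c=cloud(p)
for n in ['low_heel_center']:
    for r in regions_of(p,n)[:2]:
        q=c[r['region']];q=q[~np.isnan(q[:,0])]
        print(n,round(r['p'],2),np.round(r['centre']),np.percentile(q,[5,50,95],axis=0).round(3),rect(q))
```

```text
t 5.53 pos [ 463.9 -223.7  144.8] jaw -14.6 grip 0.591 F [-0.1 -0.1 -1.3] q [-0.32  0.18  0.76  1.9  -0.14  1.11  0.23]
low_heel_center 0.62 [315. 279.] [[ 0.44  -0.253  0.147]
 [ 0.464 -0.225  0.169]
 [ 0.484 -0.203  0.17 ]] (454.2, -295.8, 187.4, 126.9, 70.3)
```

View pics/w2.png

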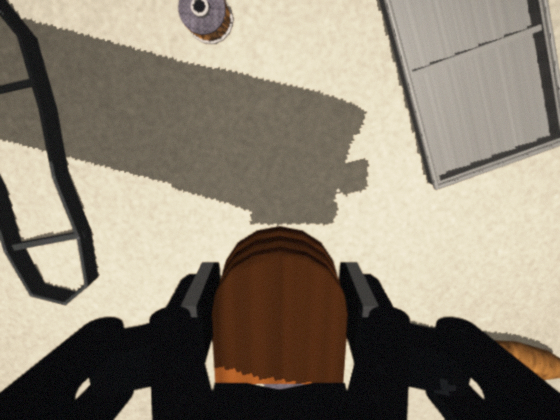

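Low heel held, its centre filling columns 215–345. Carrying it to tray3.

Call:
step_arm:
  increments:
    - [0.04,0.006,0.01,0,0.019]
    - [0.04,0.012,0.025,0,0.019]
    - [0.04,0.013,0.03,0,0.019]
    - [0.04,0.013,0.03,0,0.019]
    - [0.04,0.013,0.03,0,0.019]
    - [0.04,0.013,0.031,0,0.019]
    - [0.04,0.013,0.031,0,0.019]
    - [0.04,0.013,0.031,0,0.019]
    - [0.04,0.013,0.031,0,0.019]
    - [0.04,0.013,0.031,0,0.019]
    - [0.04,0.013,0.027,0,0.019]
    - [0.04,0.012,0.014,0,0.016]

```text
clock: 6.63
position: [0.6083, 0.1041, 0.1383]
ee_rot: [-0.505, -0.495, 0.506, -0.493]
ft_force: [0.2, 0.9, -0.5]
grip_width: 0.591
```

Call:
step_arm:
  increments:
    - [0.04,0.002,0.006,0,0]
    - [0.04,0,0,0,0]
    - [0.04,0,0,0,0]

```text
clock: 6.88
position: [0.6102, 0.1037, 0.1392]
ee_rot: [-0.506, -0.493, 0.508, -0.492]
ft_force: [-0.1, -0.4, -0.7]
grip_width: 0.589
```

Run:
```python
from h import *
state()
for cam in ['wrist','top']:
    p=camera(cam);save(p,cam+'3');c=cloud(p)
    for r in regions_of(p,'tray3')[:2]:
        q=c[r['region']];q=q[~np.isnan(q[:,0])];q=q[(q[:,2]>.009)&(q[:,2]<.025)]
        print(cam,r['p'],np.round(r['centre']),rect(q),np.percentile(q,[1,50,99],axis=0).round(3).tolist())
```

```text
t 6.88 pos [610.2 103.7 139.2] jaw -1.7 grip 0.589 F [-0.1 -0.4 -0.7] q [-0.65  0.41  0.52  1.62 -0.22  1.17 -0.11]
wrist 0.94 [116. 281.] (614.4, 148.0, 190.4, 109.0, 87.5) [[0.558, 0.056, 0.01], [0.618, 0.164, 0.015], [0.671, 0.24, 0.018]]
wrist 0.82 [382. 292.] (630.7, -64.9, 12.4, 78.2, 88.9) [[0.592, -0.07, 0.009], [0.611, -0.067, 0.015], [0.669, -0.06, 0.017]]
top 0.94 [183. 329.] (624.2, -152.6, 108.8, 176.4, 6.4) [[0.565, -0.242, 0.009], [0.622, -0.152, 0.015], [0.682, -0.063, 0.024]]
top 0.83 [189. 197.] (612.9, 182.6, 260.7, 109.6, 87.4) [[0.559, 0.051, 0.009], [0.614, 0.243, 0.015], [0.671, 0.313, 0.023]]
```

View pics/wrist3.png

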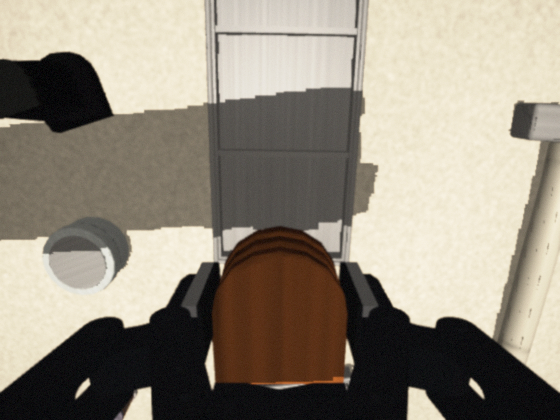

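The wrist picture shows tray3 straight ahead, at columns 210–360, with the heel over the near compartment.

Call:
step_arm:
  increments:
    - [0.04,0.001,0,-0.015,-0.01]
    - [0.04,0,0,-0.03,0]
    - [0.04,0,0,-0.03,0]
    - [0.04,0,0,-0.02,0]
    - [0.04,0,0,-0.012,0]
    - [0.04,0,0,-0.01,0]
    - [0.04,0,0,-0.006,0]
    - [0.04,0,0,-0.002,0]
    - [0.04,0,0,-0.001,0]
    - [0.04,0,0,0,0]
    - [0.04,0,0,0,0]

```text
clock: 8.0
position: [0.6126, 0.1044, 0.0153]
ee_rot: [0.51, 0.49, -0.509, 0.49]
ft_force: [0.7, -0.4, -1.0]
grip_width: 0.591
```

Call:
step_arm:
  increments:
    - [0.04,0,0,-0.002,0]
    - [0.04,0,0,-0.001,0]
    - [0.04,0,0,-0.001,0]
    - [0.04,0,0,0,0]

```text
clock: 8.33
position: [0.6122, 0.1044, 0.0109]
ee_rot: [0.51, 0.49, -0.509, 0.49]
ft_force: [-3.6, -1.2, 5.6]
grip_width: 0.586
```

Call:
step_arm:
  increments:
    - [0.062,0,0,0,0]
    - [0.062,0,0,0,0]
    - [0.062,0,0,0,0]
    - [0.062,0,0,0,0]
    - [0.062,0,0,0.01,0]
    - [0.065,0,0,0.03,0]
    - [0.085,0,0,0.04,0]
    - [0.085,0,0,0.04,0]
    - [0.085,0,0,0.04,0]
    - [0.085,0,0,0.04,0]
    - [0.085,0,0,0,0]

```text
clock: 9.25
position: [0.6154, 0.1042, 0.2198]
ee_rot: [0.514, 0.488, -0.506, 0.492]
ft_force: [1.2, -0.6, 0.9]
grip_width: 1.0
```

Call:
step_arm:
  increments:
    - [0.085,-0.008,-0.02,-0.005,0]
    - [0.085,-0.015,-0.037,-0.005,0]
    - [0.085,-0.015,-0.037,-0.005,0]
    - [0.085,-0.015,-0.037,-0.005,0]
    - [0.085,-0.015,-0.037,-0.005,0]
    - [0.085,-0.015,-0.037,-0.005,0]
    - [0.085,-0.015,-0.037,-0.005,0]
    - [0.085,-0.015,-0.037,-0.005,0]
    - [0.085,-0.015,-0.037,-0.005,0]
    - [0.085,-0.015,-0.037,-0.005,0]
    - [0.085,-0.015,-0.037,-0.005,0]
    - [0.085,-0.015,-0.037,-0.005,0]

```text
clock: 10.25
position: [0.438, -0.3244, 0.1508]
ee_rot: [0.51, 0.49, -0.509, 0.491]
ft_force: [1.3, -1.3, 0.8]
grip_width: 0.994
```

Call:
step_arm:
  increments:
    - [0.085,-0.003,-0.02,0,0]
    - [0.085,0,0,0,0]
    - [0.085,0,0,0,0]

```text
clock: 10.5
position: [0.4352, -0.344, 0.1506]
ee_rot: [-0.51, -0.489, 0.51, -0.49]
ft_force: [0.7, 1.1, 0.2]
grip_width: 0.999
```

```bash
cat >> h.py <<'E'
def find(cam,*names,show=1):
    p=camera(cam);c=cloud(p)
    for n in names:
        for r in regions_of(p,n)[:show]:
            q=c[r['region']];q=q[~np.isnan(q[:,0])]
            if len(q)<9: continue
            zt=np.percentile(q[:,2],95);t=q[q[:,2]>zt-.008];print(cam,n,round(r['p'],2),np.round(r['centre']),round(zt,3),rect(t))
    return p
E
python3 - <<'E'
from h import *
state();find('wrist','big_spool_center');find('top','low_heel_center')
E
```

```text
t 10.5 pos [ 435.2 -344.   150.6] jaw -2.4 grip 0.999 F [0.7 1.1 0.2] q [-0.09  0.29  0.79  1.79 -0.23  1.15  0.74]
wrist big_spool_center 0.73 [208. 284.] 0.059 (438.5, -343.7, 49.3, 49.7, 38.2)
top low_heel_center 0.55 [186. 246.] 0.041 (607.6, 97.2, 51.1, 51.1, 88.3)
```

Call:
step_arm:
  increments:
    - [0.085,0.003,0,-0.02,0]
    - [0.085,0,0,-0.03,0]
    - [0.085,0,0,-0.03,0]
    - [0.085,0,0,-0.025,0]
    - [0.085,0,0,-0.02,0]
    - [0.085,0,0,-0.012,0]
    - [0.085,0,0,-0.005,0]
    - [0.085,0,0,0,0]

```text
clock: 11.37
position: [0.439, -0.3421, 0.0079]
ee_rot: [-0.509, -0.491, 0.51, -0.49]
ft_force: [-0.1, -1.2, -1.1]
grip_width: 0.992
```

Call:
step_arm:
  increments:
    - [0.035,0,0,0,0]
    - [0.035,0,0,0,0]
    - [0.035,0,0,0,0]
    - [0.035,0,0,0,0]
    - [0.035,0,0,0,0]
    - [0.035,0,0,0,0]
    - [0.035,0,0,0,0]
    - [0.035,0,0,0,0]

```text
clock: 12.03
position: [0.4398, -0.3431, 0.0096]
ee_rot: [0.51, 0.49, -0.509, 0.491]
ft_force: [-1.3, 1.4, 6.8]
grip_width: 0.575
```

Call:
step_arm:
  increments:
    - [0.035,0,0,0.01,0]
    - [0.035,0,0,0.02,0]
    - [0.035,0,0,0.03,0]
    - [0.035,0,0,0.03,0]
    - [0.035,0,0,0.03,0]
    - [0.035,0,0,0.02,0]
    - [0.035,0,0,0,0]

```text
clock: 12.62
position: [0.4406, -0.3444, 0.1536]
ee_rot: [0.511, 0.488, -0.509, 0.492]
ft_force: [-0.0, -0.3, -0.3]
grip_width: 0.575
```

Run:
```python
from h import *
state();find('wrist','big_spool_center')
```

```text
t 12.62 pos [ 440.6 -344.4  153.6] jaw -2.3 grip 0.575 F [-0.  -0.3 -0.3] q [-0.09  0.3   0.8   1.78 -0.24  1.15  0.74]
wrist big_spool_center 0.55 [316. 280.] 0.203 (441.0, -341.5, 43.3, 49.8, 78.7)
```

Call:
step_arm:
  increments:
    - [0.035,0.006,0.018,0,0]
    - [0.035,0.012,0.036,0,0]
    - [0.035,0.012,0.038,0,0]
    - [0.035,0.012,0.038,0,0]
    - [0.035,0.012,0.038,0,0]
    - [0.035,0.012,0.038,0,0]
    - [0.035,0.012,0.038,0,0]
    - [0.035,0.012,0.038,0,0]
    - [0.035,0.012,0.038,0,0]
    - [0.035,0.012,0.038,0,0]
    - [0.035,0.012,0.038,0,0]
    - [0.035,0.012,0.038,0,0]

```text
clock: 13.72
position: [0.5764, 0.0932, 0.1471]
ee_rot: [-0.509, -0.491, 0.51, -0.49]
ft_force: [0.5, -0.7, -1.0]
grip_width: 0.577
```

Call:
step_arm:
  increments:
    - [0.035,0.012,0.038,0,0]
    - [0.035,0.012,0.038,0,0]
    - [0.035,0.012,0.02,0,0]
    - [0.035,0.006,0.008,0,0]
    - [0.035,0,0,0,0]
    - [0.035,0,0,0,0]

```text
clock: 14.22
position: [0.6185, 0.1938, 0.1471]
ee_rot: [-0.509, -0.49, 0.511, -0.49]
ft_force: [0.7, -0.5, -0.9]
grip_width: 0.577
```

Call:
step_arm:
  increments:
    - [0.035,-0.002,-0.006,-0.015,0]
    - [0.035,-0.002,-0.005,-0.03,0]
    - [0.035,0,0,-0.03,0]
    - [0.035,0,0,-0.02,0]
    - [0.035,0,0,-0.015,0]
    - [0.035,0,0,-0.012,0]
    - [0.035,0,0,-0.006,0]
    - [0.035,0,0,-0.002,0]
    - [0.035,0,0,0,0]
    - [0.035,0,0,0,0]

```text
clock: 15.05
position: [0.6156, 0.1841, 0.0194]
ee_rot: [0.51, 0.49, -0.509, 0.49]
ft_force: [-0.4, 0.2, -0.8]
grip_width: 0.574
```

Call:
step_arm:
  increments:
    - [0.035,0,-0.001,-0.002,0]
    - [0.035,0,0,-0.002,0]
    - [0.035,0,0,-0.001,0]
    - [0.035,0,0,-0.001,0]
    - [0.035,0,0,0,0]
    - [0.035,0,0,0,0]

```text
clock: 15.55
position: [0.6152, 0.1833, 0.0137]
ee_rot: [0.51, 0.49, -0.509, 0.49]
ft_force: [-5.8, -1.8, 11.6]
grip_width: 0.575
```

Call:
step_arm:
  increments:
    - [0.062,0,0,0,0]
    - [0.062,0,0,0,0]
    - [0.062,0,0,0,0]
    - [0.062,0,0,0,0]
    - [0.062,0,0,0.01,0]
    - [0.066,0,0,0.03,0]
    - [0.08,0,0,0.04,0]
    - [0.085,0,0,0.04,0]
    - [0.085,0,0,0.04,0]
    - [0.085,0,0,0.03,0]
    - [0.085,0,0,0,0]

```text
clock: 16.47
position: [0.618, 0.1835, 0.2106]
ee_rot: [0.513, 0.489, -0.506, 0.491]
ft_force: [0.3, -0.5, -0.0]
grip_width: 0.994
```

Call:
step_arm:
  increments:
    - [0.085,-0.012,-0.01,-0.005,0]
    - [0.085,-0.028,-0.021,-0.005,0]
    - [0.085,-0.028,-0.021,-0.005,0]
    - [0.085,-0.028,-0.021,-0.005,0]
    - [0.085,-0.028,-0.021,-0.005,0]
    - [0.085,-0.028,-0.018,-0.005,0]
    - [0.085,-0.01,-0.006,-0.005,0]
    - [0.085,0,0,0,0]
    - [0.085,0,0,0,0]

```text
clock: 17.22
position: [0.4531, 0.0654, 0.168]
ee_rot: [0.51, 0.49, -0.509, 0.49]
ft_force: [-0.7, 0.7, 0.7]
grip_width: 0.997
```

Run:
```python
from h import *
state();p=find('wrist','tin_center','tall_heel_center','small_spool_center');save(p,'w4');find('top','low_heel_center','big_spool_center')
```

```text
t 17.22 pos [453.1  65.4 168. ] jaw -2.3 grip 0.997 F [-0.7  0.7  0.7] q [-0.81 -0.02  0.57  1.99  0.01  1.16 -0.28]
wrist tin_center 0.68 [196. 283.] 0.033 (455.6, 65.6, 55.9, 55.4, 15.2)
wrist tall_heel_center 0.94 [ 36. 278.] 0.07 (458.0, 188.8, 27.8, 24.7, 13.3)
wrist small_spool_center 0.64 [341. 281.] 0.037 (449.9, -84.1, 30.3, 29.4, 65.2)
top big_spool_center 0.65 [184. 217.] 0.067 (553.4, 161.7, 170.8, 46.7, 18.4)
```

View pics/w4.png

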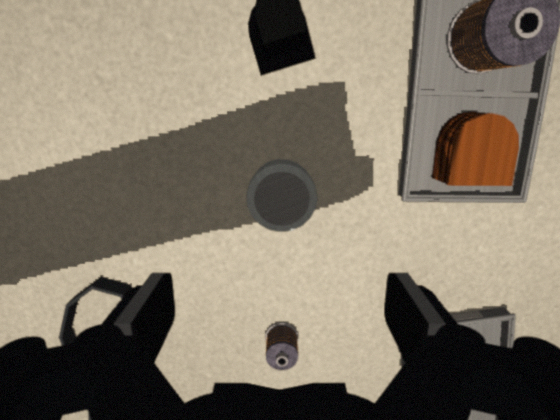

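The wrist picture shows the low heel flat in tray3's near compartment (477,150) and the big spool in the middle one (490,35). The tin is at (282,195) and the tall heel at (280,40), yawed about 14°. Picking the tin.

Call:
step_arm:
  increments:
    - [0.085,0.002,0,-0.025,0]
    - [0.085,0,0,-0.035,0]
    - [0.085,0,0,-0.035,0]
    - [0.085,0,0,-0.03,0]
    - [0.085,0,0,-0.02,0]
    - [0.085,0,0,-0.012,0]
    - [0.085,0,0,-0.006,0]
    - [0.085,0,0,-0.001,0]
    - [0.085,0,0,0,0]

```text
clock: 18.32
position: [0.4553, 0.0653, 0.0036]
ee_rot: [-0.51, -0.49, 0.51, -0.49]
ft_force: [-1.0, 0.1, 0.8]
grip_width: 0.996
```

Call:
step_arm:
  increments:
    - [0.04,0,0,0,0]
    - [0.04,0,0,0,0]
    - [0.04,0,0,0,0]
    - [0.04,0,0,0,0]
    - [0.04,0,0,0,0]
    - [0.04,0,0,0,0]
    - [0.04,0,0,0,0]
    - [0.04,0,0,0,0]

```text
clock: 18.98
position: [0.4557, 0.0656, 0.0045]
ee_rot: [0.51, 0.49, -0.509, 0.49]
ft_force: [-2.2, -1.0, 8.6]
grip_width: 0.651
```

Call:
step_arm:
  increments:
    - [0.04,0,0,0.01,0]
    - [0.04,0,0,0.02,0]
    - [0.04,0,0,0.03,0]
    - [0.04,0,0,0.03,0]
    - [0.04,0,0,0.03,0]
    - [0.04,0,0,0.025,0]
    - [0.04,0,0,0,0]

```text
clock: 19.57
position: [0.4576, 0.0657, 0.1538]
ee_rot: [0.513, 0.489, -0.507, 0.491]
ft_force: [1.8, 0.9, -0.0]
grip_width: 0.656
```

Run:
```python
from h import *
state();find('wrist','tin_center')
```

```text
t 19.57 pos [457.6  65.7 153.8] jaw -2.3 grip 0.656 F [ 1.8  0.9 -0. ] q [-0.83  0.01  0.6   2.01 -0.01  1.12 -0.27]
wrist tin_center 0.62 [300. 278.] 0.182 (457.3, 65.4, 55.9, 56.6, 7.7)
```

Call:
step_arm:
  increments:
    - [0.04,0.01,0.013,0,0]
    - [0.04,0.02,0.025,0,0]
    - [0.04,0.02,0.025,0,0]
    - [0.04,0.02,0.025,0,0]
    - [0.04,0.02,0.025,0,0]
    - [0.04,0.02,0.025,0,0]
    - [0.04,0.02,0.025,0,0]
    - [0.04,0.015,0.02,0,0]
    - [0.04,0.01,0.012,0,0]
    - [0.04,0.005,0.005,0,0]
    - [0.04,0,0,0,0]
    - [0.04,0,0,0,0]

```text
clock: 20.67
position: [0.6145, 0.2639, 0.1474]
ee_rot: [-0.509, -0.49, 0.511, -0.49]
ft_force: [0.1, -0.2, -1.5]
grip_width: 0.655
```

Run:
```python
from h import *
state()
for cam in ['scene','top']:
    p=camera(cam);c=cloud(p)
    for r in regions_of(p,'tray3')[:2]:
        q=c[r['region']];q=q[~np.isnan(q[:,0])];q=q[(q[:,2]>.009)&(q[:,2]<.025)]
        print(cam,r['p'],rect(q))
p=find('wrist','tin_center');save(p,'w5')
```

```text
t 20.67 pos [614.5 263.9 147.4] jaw -2.3 grip 0.655 F [ 0.1 -0.2 -1.5] q [-0.84  0.52  0.51  1.46 -0.26  1.23 -0.34]
scene 0.86 (618.5, 183.0, 260.4, 112.9, 88.0)
scene 0.74 (629.6, -151.8, 111.4, 177.1, 5.4)
top 0.92 (612.7, 157.1, 209.9, 110.2, 87.6)
top 0.64 (626.6, -153.3, 112.2, 178.3, 6.0)
wrist tin_center 0.7 [302. 279.] 0.176 (614.6, 263.9, 56.4, 55.6, 86.2)
```

View pics/w5.png

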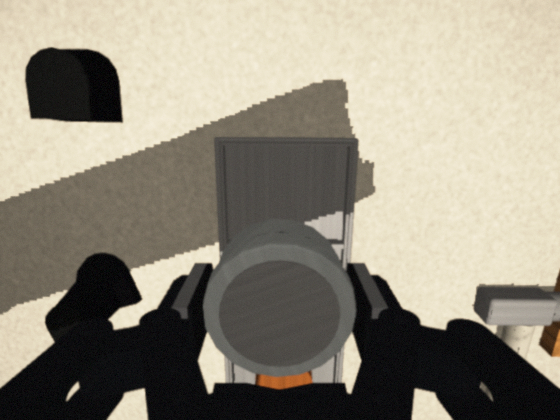

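Tray3's far compartment (216–357, 140–250) lies slightly right of the tin (279), so I'll shift +x by 4 mm and lower.

Call:
step_arm:
  increments:
    - [0.04,0.002,0.002,-0.015,0]
    - [0.04,0.002,0.001,-0.03,0]
    - [0.04,0,0,-0.03,0]
    - [0.04,0,0,-0.022,0]
    - [0.04,0,0,-0.015,0]
    - [0.04,0,0,-0.012,0]
    - [0.04,0,0,-0.005,0]
    - [0.04,0,0,-0.002,0]
    - [0.04,0,0,0,0]
    - [0.04,0,0,0,0]

```text
clock: 21.8
position: [0.6198, 0.2686, 0.0186]
ee_rot: [0.51, 0.49, -0.509, 0.49]
ft_force: [-0.3, 0.2, -1.4]
grip_width: 0.655
```

Call:
step_arm:
  increments:
    - [0.04,0,0,-0.001,0]
    - [0.04,0,0,0,0]

```text
clock: 21.97
position: [0.6195, 0.2685, 0.0172]
ee_rot: [0.51, 0.49, -0.509, 0.49]
ft_force: [0.7, -0.7, -1.0]
grip_width: 0.649
```

Call:
step_arm:
  increments:
    - [0.04,-0.001,-0.001,-0.003,0]
    - [0.04,0,0,-0.002,0]
    - [0.04,0,0,-0.002,0]
    - [0.04,0,0,-0.001,0]
    - [0.04,0,0,0,0]
    - [0.04,0,0,0,0]

```text
clock: 22.47
position: [0.618, 0.2672, 0.0087]
ee_rot: [-0.51, -0.49, 0.51, -0.49]
ft_force: [-2.7, -1.0, 5.0]
grip_width: 0.65
```

Call:
step_arm:
  increments:
    - [0.062,0,0,0,0]
    - [0.062,0,0,0,0]
    - [0.062,0,0,0,0]
    - [0.062,0,0,0,0]
    - [0.062,0,0,0.01,0]
    - [0.064,0,0,0.03,0]
    - [0.08,0,0,0.04,0]
    - [0.085,0,0,0.04,0]
    - [0.085,0,0,0.04,0]
    - [0.085,0,0,0.03,0]
    - [0.085,0,0,0,0]

```text
clock: 23.38
position: [0.621, 0.2679, 0.207]
ee_rot: [0.514, 0.489, -0.506, 0.491]
ft_force: [1.9, 0.3, -0.1]
grip_width: 0.994
```

Call:
step_arm:
  increments:
    - [0.085,-0.015,-0.007,0,0.04]
    - [0.085,-0.03,-0.014,0,0.06]
    - [0.085,-0.03,-0.014,0,0.06]
    - [0.085,-0.03,-0.014,0,0.06]
    - [0.085,-0.03,-0.014,0,0.06]
    - [0.085,-0.018,-0.01,0,0]
    - [0.085,-0.01,-0.005,0,0]
    - [0.085,0,0,0,0]
    - [0.085,0,0,0,0]

```text
clock: 24.13
position: [0.4552, 0.1894, 0.199]
ee_rot: [0.437, 0.557, -0.436, 0.556]
ft_force: [1.0, 0.5, 0.0]
grip_width: 0.998
```

Run:
```python
from h import *
state();p=find('wrist','tall_heel_center','tin_center');save(p,'w6');c=cloud(p).reshape(-1,3)
for z0,z1 in ((.004,.024),(.055,.08)):
    k=(np.hypot(c[:,0]-.457,c[:,1]-.189)<.05)&(c[:,2]>z0)&(c[:,2]<z1);print(rect(c[k]))
```

```text
t 24.13 pos [455.2 189.4 199. ] jaw 13.8 grip 0.998 F [1.  0.5 0. ] q [-0.96  0.05  0.49  1.87 -0.03  1.23 -0.22]
wrist tall_heel_center 0.68 [186. 284.] 0.07 (457.8, 191.6, 27.4, 30.2, 13.7)
wrist tin_center 0.77 [145. 479.] 0.037 (617.1, 267.1, 55.9, 55.6, 75.8)
(457.4, 191.9, 44.0, 50.8, 14.6)
(457.8, 191.8, 27.4, 30.7, 13.7)
```

View pics/w6.png

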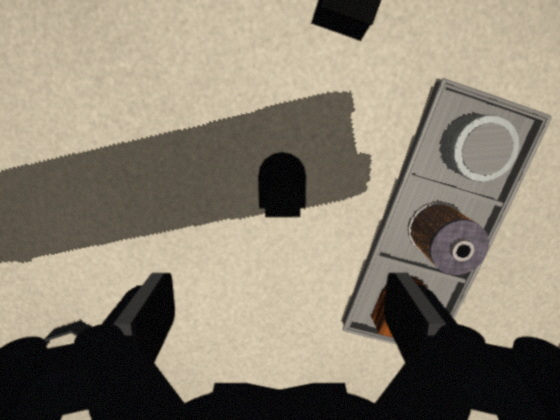

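Tray3 is complete: tin (487,148), spool (460,248) and heel (400,310), one per compartment. The tall heel (283,185) is aligned with the jaws.

Call:
step_arm:
  increments:
    - [0.085,0.002,0.002,-0.025,0]
    - [0.085,0,0,-0.035,0]
    - [0.085,0,0,-0.035,0]
    - [0.085,0,0,-0.03,0]
    - [0.085,0,0,-0.025,0]
    - [0.085,0,0,-0.015,0]
    - [0.085,0,0,-0.009,0]
    - [0.085,0,0,-0.002,0]
    - [0.085,0,0,0,0]

```text
clock: 25.03
position: [0.4574, 0.1912, 0.0222]
ee_rot: [0.436, 0.556, -0.437, 0.557]
ft_force: [0.7, 0.3, 0.4]
grip_width: 0.998
```

Call:
step_arm:
  increments:
    - [0.02,0,0,0,0]
    - [0.02,0,0,0,0]
    - [0.02,0,0,0,0]
    - [0.02,0,0,0,0]
    - [0.02,0,0,0,0]
    - [0.02,0,0,0,0]
    - [0.02,0,0,0,0]
    - [0.02,0,0,0,0]
    - [0.02,0,0,0,0]

```text
clock: 25.78
position: [0.4574, 0.1916, 0.0232]
ee_rot: [0.437, 0.556, -0.436, 0.556]
ft_force: [-3.2, -1.2, 8.2]
grip_width: 0.352
```

Call:
step_arm:
  increments:
    - [0.02,0,0,0.01,0]
    - [0.02,0,0,0.02,0]
    - [0.02,0,0,0.03,0]
    - [0.02,0,0,0.03,0]
    - [0.02,0,0,0.03,0]
    - [0.02,0,0,0.025,0]
    - [0.02,0,0,0,0]

```text
clock: 26.37
position: [0.4593, 0.1922, 0.1729]
ee_rot: [0.439, 0.556, -0.434, 0.557]
ft_force: [1.5, 0.2, -0.6]
grip_width: 0.35
```

Run:
```python
from h import *
state();p=find('wrist','tall_heel_center');save(p,'w7')
```

```text
t 26.37 pos [459.3 192.2 172.9] jaw 13.8 grip 0.35 F [ 1.5  0.2 -0.6] q [-0.96  0.08  0.5   1.9  -0.04  1.16 -0.2 ]
wrist tall_heel_center 0.64 [301. 280.] 0.219 (459.0, 192.1, 27.9, 31.6, 14.8)
```

View pics/w7.png

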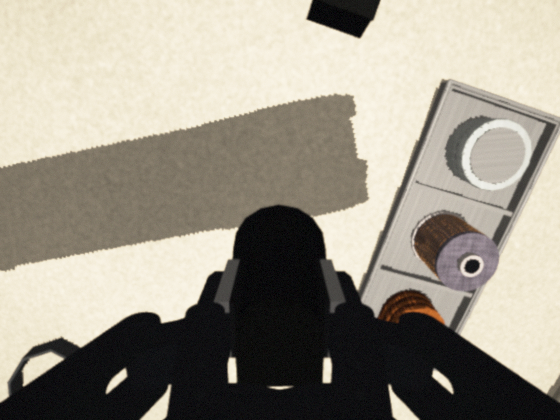

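Tall heel held upright (column ~235–325). Moving it to tray2's far-right compartment.

Call:
step_arm:
  increments:
    - [0.02,0.008,-0.018,0,-0.012]
    - [0.02,0.015,-0.034,0,-0.012]
    - [0.02,0.016,-0.036,0,-0.012]
    - [0.02,0.016,-0.036,0,-0.012]
    - [0.02,0.016,-0.036,0,-0.012]
    - [0.02,0.016,-0.036,0,-0.012]
    - [0.02,0.016,-0.036,0,-0.012]
    - [0.02,0.016,-0.036,0,-0.012]
    - [0.02,0.016,-0.036,0,-0.012]
    - [0.02,0.016,-0.036,0,-0.012]
    - [0.02,0.014,-0.03,0,-0.012]
    - [0.02,0.007,-0.014,0,-0.004]

```text
clock: 27.47
position: [0.6282, -0.1978, 0.1655]
ee_rot: [0.473, 0.524, -0.476, 0.524]
ft_force: [-1.1, 0.8, 0.1]
grip_width: 0.351
```

Call:
step_arm:
  increments:
    - [0.02,0,0,0,0]
    - [0.02,0,0,0,0]
    - [0.02,0,0,0,0]

```text
clock: 27.72
position: [0.6284, -0.1917, 0.1662]
ee_rot: [0.473, 0.526, -0.473, 0.525]
ft_force: [-0.0, 0.8, -0.8]
grip_width: 0.349
```

Run:
```python
from h import *
state();p=camera('wrist');save(p,'w8');c=cloud(p)
for r in regions_of(p,'tray2')[:2]:
    q=c[r['region']];q=q[~np.isnan(q[:,0])];q=q[(q[:,2]>.009)&(q[:,2]<.025)];print(r['p'],r['centre'],rect(q))
```

```text
t 27.72 pos [ 628.4 -191.7  166.2] jaw 6.1 grip 0.349 F [-0.   0.8 -0.8] q [-0.29  0.52  0.72  1.48 -0.35  1.27  0.58]
0.57 [119.7, 282.1] (627.6, -152.8, 108.4, 175.2, 6.4)
```

View pics/w8.png

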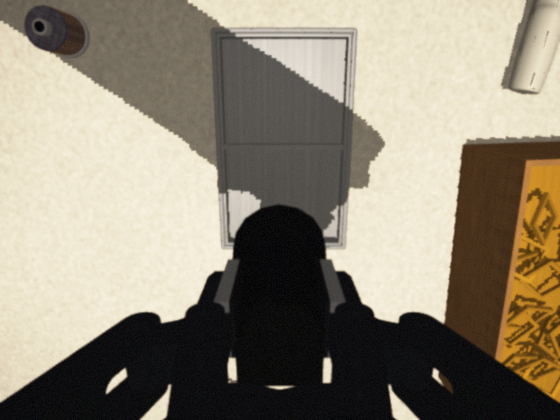

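Tray2 (218–355, 30–247) is straight ahead, with the heel over the near compartment. Lowering.

Call:
step_arm:
  increments:
    - [0.02,0.003,-0.003,-0.015,0]
    - [0.02,0,0,-0.03,0]
    - [0.02,0,0,-0.03,0]
    - [0.02,0,0,-0.022,0]
    - [0.02,0,0,-0.015,0]
    - [0.02,0,0,-0.012,0]
    - [0.02,0,0,-0.007,0]
    - [0.02,0,0,-0.002,0]
    - [0.02,0,0,0,0]
    - [0.02,0,0,0,0]

```text
clock: 28.65
position: [0.6327, -0.196, 0.0355]
ee_rot: [0.473, 0.525, -0.473, 0.526]
ft_force: [-0.7, -0.2, 0.9]
grip_width: 0.352
```

Call:
step_arm:
  increments:
    - [0.02,0,0.001,-0.004,0]
    - [0.02,0,0,-0.003,0]
    - [0.02,0,0,-0.001,0]
    - [0.02,0,0,-0.001,0]
    - [0.02,0,0,0,0]
    - [0.02,0,0,0,0]

```text
clock: 29.15
position: [0.6326, -0.1946, 0.0273]
ee_rot: [0.474, 0.525, -0.472, 0.526]
ft_force: [-6.9, 4.7, 16.3]
grip_width: 0.353
```

Call:
step_arm:
  increments:
    - [0.05,0,0,0,0]
    - [0.05,0,0,0,0]
    - [0.055,0,0,0,0]
    - [0.06,0,0,0,0]
    - [0.06,0,0,0.015,0]
    - [0.065,0,0,0.03,0]
    - [0.08,0,0,0.04,0]
    - [0.085,0,0,0.04,0]
    - [0.085,0,0,0.04,0]
    - [0.085,0,0,0.02,0]
    - [0.085,0,0,0,0]

```text
clock: 30.07
position: [0.6339, -0.1962, 0.2174]
ee_rot: [0.475, 0.523, -0.472, 0.528]
ft_force: [0.3, -0.3, 0.8]
grip_width: 0.994
```

Call:
step_arm:
  increments:
    - [0.085,-0.015,0.009,-0.005,0]
    - [0.085,-0.033,0.02,-0.005,0]
    - [0.085,-0.033,0.02,-0.005,0]
    - [0.085,-0.033,0.02,-0.005,0]
    - [0.085,-0.033,0.02,-0.005,0]
    - [0.085,-0.025,0.015,-0.005,0]
    - [0.085,-0.013,0.006,-0.005,0]
    - [0.085,0,0,0,0]
    - [0.085,0,0,0,0]

```text
clock: 30.82
position: [0.4467, -0.0843, 0.1757]
ee_rot: [0.473, 0.526, -0.472, 0.526]
ft_force: [0.7, -0.1, -0.4]
grip_width: 0.994
```

Run:
```python
from h import *
state();find('wrist','small_spool_center')
p=camera('top');save(p,'t9');cv2.imwrite('pics/t9.png',cv2.resize(p['color'][130:300,60:460,::-1],(800,340)))
```

```text
t 30.82 pos [446.7 -84.3 175.7] jaw 6.1 grip 0.994 F [ 0.7 -0.1 -0.4] q [-0.66 -0.05  0.74  2.    0.03  1.18  0.17]
wrist small_spool_center 0.84 [192. 283.] 0.037 (449.8, -84.5, 28.5, 30.3, 5.3)
```

View pics/t9.png

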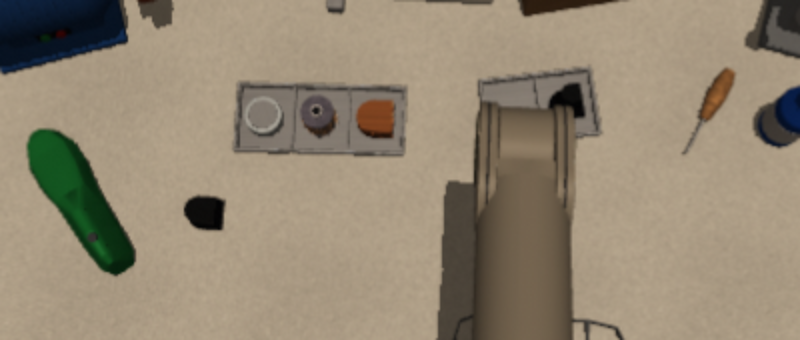

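Tray3 holds all three items, the tall heel stands in tray2's right compartment, and the mid heel is untouched at (205,212). Picking the small spool.

Call:
step_arm:
  increments:
    - [0.085,0.003,0,-0.025,0]
    - [0.085,0,0,-0.035,0]
    - [0.085,0,0,-0.035,0]
    - [0.085,0,0,-0.03,0]
    - [0.085,0,0,-0.022,0]
    - [0.085,0,0,-0.015,0]
    - [0.085,0,0,-0.008,0]
    - [0.085,0,0,-0.002,0]
    - [0.085,0,0,0,0]

```text
clock: 31.72
position: [0.4503, -0.0854, 0.0033]
ee_rot: [0.473, 0.525, -0.474, 0.526]
ft_force: [0.3, 0.4, -0.3]
grip_width: 0.999
```

Call:
step_arm:
  increments:
    - [0.02,0,0,0,0]
    - [0.02,0,0,0,0]
    - [0.02,0,0,0,0]
    - [0.02,0,0,0,0]
    - [0.02,0,0,0,0]
    - [0.02,0,0,0,0]
    - [0.02,0,0,0,0]
    - [0.02,0,0,0,0]
    - [0.02,0,0,0,0]
  force: 30

```text
clock: 32.47
position: [0.4504, -0.0846, 0.0039]
ee_rot: [0.473, 0.526, -0.473, 0.526]
ft_force: [-1.4, -0.2, 7.1]
grip_width: 0.34
```

Call:
step_arm:
  increments:
    - [0.02,0,0,0.01,0]
    - [0.02,0,0,0.02,0]
    - [0.02,0,0,0.03,0]
    - [0.02,0,0,0.03,0]
    - [0.02,0,0,0.03,0]
    - [0.02,0,0,0.025,0]
    - [0.02,0,0,0,0]

```text
clock: 33.05
position: [0.4524, -0.0852, 0.1534]
ee_rot: [0.476, 0.524, -0.471, 0.527]
ft_force: [0.7, -0.4, 0.4]
grip_width: 0.342
```

Run:
```python
from h import *
state();find('wrist','small_spool_center')
```

```text
t 33.05 pos [452.4 -85.2 153.4] jaw 6.0 grip 0.342 F [ 0.7 -0.4  0.4] q [-0.68 -0.01  0.79  2.02  0.    1.12  0.2 ]
wrist small_spool_center 0.74 [295. 279.] 0.186 (452.3, -84.9, 29.0, 30.7, 7.6)
```

Held. Target: the +42 compartment at (623.5, −111).

Call:
step_arm:
  increments:
    - [0.02,0.015,-0.002,0,0]
    - [0.02,0.03,-0.005,0,0]
    - [0.02,0.03,-0.005,0,0]
    - [0.02,0.03,-0.005,0,0]
    - [0.02,0.03,-0.004,0,0]
    - [0.02,0.025,-0.003,0,0]
    - [0.02,0.012,-0.002,0,0]
    - [0.02,0,0,0,0]
    - [0.02,0,0,0,0]

```text
clock: 33.9
position: [0.621, -0.1114, 0.1467]
ee_rot: [0.472, 0.526, -0.474, 0.525]
ft_force: [-0.6, 0.5, -0.2]
grip_width: 0.342
```

Run:
```python
from h import *
state();p=camera('wrist');save(p,'w10')
p=camera('scene');c=cloud(p)
for r in regions_of(p,'tray2')[:1]:
    q=c[r['region']];q=q[~np.isnan(q[:,0])];q=q[(q[:,2]>.009)&(q[:,2]<.025)];print(r['p'],r['centre'],rect(q))
```

```text
t 33.9 pos [ 621.  -111.4  146.7] jaw 6.0 grip 0.342 F [-0.6  0.5 -0.2] q [-0.47  0.49  0.76  1.58 -0.35  1.22  0.47]
0.84 [227.9, 235.5] (628.2, -152.0, 113.5, 177.0, 5.5)
```

View pics/w10.png

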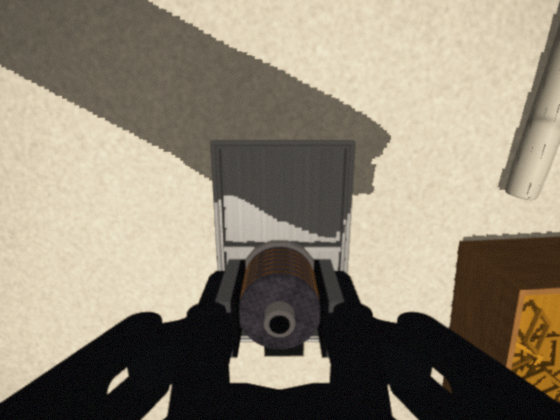

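The far compartment (213–353, 142–243) is centred on the spool. Lowering.

Call:
step_arm:
  increments:
    - [0.02,0.001,0,-0.015,0]
    - [0.02,0,0,-0.03,0]
    - [0.02,0,0,-0.03,0]
    - [0.02,0,0,-0.022,0]
    - [0.02,0,0,-0.015,0]
    - [0.02,0,0,-0.012,0]
    - [0.02,0,0,-0.007,0]
    - [0.02,0,0,-0.002,0]
    - [0.02,0,0,0,0]
    - [0.02,0,0,0,0]

```text
clock: 34.88
position: [0.6237, -0.1109, 0.0164]
ee_rot: [0.473, 0.525, -0.473, 0.526]
ft_force: [0.3, -0.5, 0.2]
grip_width: 0.339
```

Call:
step_arm:
  increments:
    - [0.02,0,0,-0.004,0]
    - [0.02,0,0,-0.003,0]
    - [0.02,0,0,-0.001,0]
    - [0.02,0,0,-0.001,0]
    - [0.02,0,0,0,0]
    - [0.02,0,0,0,0]

```text
clock: 35.38
position: [0.6234, -0.1107, 0.008]
ee_rot: [0.474, 0.526, -0.473, 0.526]
ft_force: [-7.3, 2.5, 17.7]
grip_width: 0.341
```

Call:
step_arm:
  increments:
    - [0.045,0,0,0,0]
    - [0.045,0,0,0,0]
    - [0.045,0,0,0,0]
    - [0.045,0,0,0,0]
    - [0.045,0,0,0.01,0]
    - [0.05,0,0,0.03,0]
    - [0.07,0,0,0.04,0]
    - [0.085,0,0,0.04,0]
    - [0.085,0,0,0.04,0]
    - [0.085,0,0,0.03,0]
    - [0.085,0,0,0,0]

```text
clock: 36.3
position: [0.6256, -0.1121, 0.204]
ee_rot: [0.475, 0.523, -0.471, 0.528]
ft_force: [0.4, -0.5, 0.1]
grip_width: 0.994
```

Call:
step_arm:
  increments:
    - [0.085,-0.015,0.015,0,0]
    - [0.085,-0.028,0.024,0,0]
    - [0.085,-0.028,0.024,0,0]
    - [0.085,-0.028,0.024,0,0]
    - [0.085,-0.028,0.024,0,0]
    - [0.085,-0.028,0.024,0,0]
    - [0.085,-0.01,0.01,0,0]
    - [0.085,0,0,0,0]
    - [0.085,0,0,0,0]

```text
clock: 37.05
position: [0.4578, 0.0348, 0.1968]
ee_rot: [0.473, 0.526, -0.472, 0.526]
ft_force: [0.6, -0.5, 0.3]
grip_width: 0.998
```

Run:
```python
from h import *
state()
T=['tall_heel_center','low_heel_center','big_spool_center','small_spool_center','tin_center','mid_heel_center','last_center','bottle_center']
p=find('scene',*T);a=p['color'][140:340,120:480,::-1]
b=camera('top')['color'][130:300,60:460,::-1]
cv2.imwrite('pics/f.png',np.vstack([cv2.resize(b,(600,255),interpolation=2),cv2.resize(a,(600,333),interpolation=2)]))
```

```text
t 37.05 pos [457.8  34.8 196.8] jaw 6.1 grip 0.998 F [ 0.6 -0.5  0.3] q [-0.93 -0.06  0.74  1.96  0.04  1.23 -0.09]
scene tall_heel_center 0.47 [225. 220.] 0.075 (636.7, -192.0, 26.5, 25.5, 10.9)
scene low_heel_center 0.82 [248. 296.] 0.039 (616.3, 99.5, 49.8, 52.1, 86.2)
scene big_spool_center 0.76 [256. 320.] 0.063 (618.8, 184.4, 46.2, 48.7, 84.2)
scene tin_center 0.48 [271. 343.] 0.041 (621.1, 268.4, 53.2, 54.1, 86.3)
scene mid_heel_center 0.51 [246. 382.] 0.049 (474.9, 356.7, 44.4, 44.3, 80.9)
scene last_center 0.91 [273. 435.] 0.089 (440.6, 504.0, 104.1, 26.0, 35.8)
scene bottle_center 0.66 [179. 146.] 0.188 (593.4, -517.7, 30.7, 26.5, 29.4)
```

View pics/f.png

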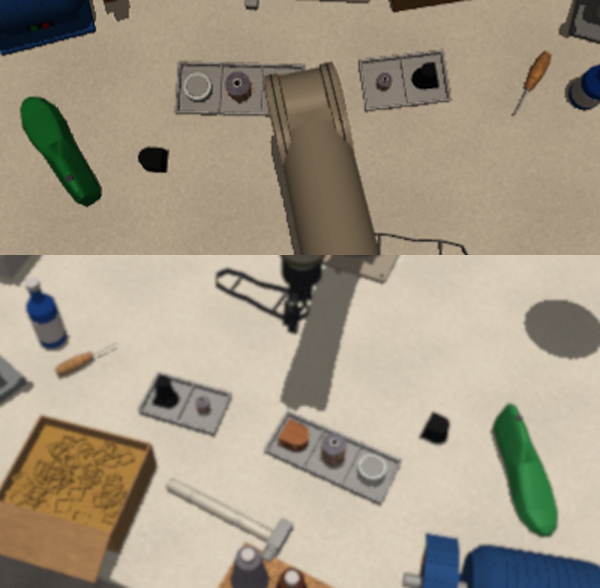

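All five items stand one per compartment in the right trays, and the mid heel, last and bottle are unmoved. Handing in.

```bash
python3 -c "
from workcell import ticket;print(ticket.hand_in())"
```

```text
the job is handed in; nothing more can be done
None
```

Both kits are made up and the job was handed in at about 37 s, with the gripper open and clear. I worked in the order you listed:
- **Three-compartment tray:** low heel, then big spool, then tin.
- **Two-compartment tray:** tall heel, then small spool.

**Last checks:** The final scene and top pictures show one item upright in each compartment. The measured tops match standing on the tray floor: low heel 39 mm, big spool 63, tin 41, tall heel 75. The readings run about 3–5 mm high. The middle-height heel, the last and the bottle are within about 4 mm of their first measurement, which is inside the measuring noise.

**Failed or disagreed:**
- In the final scene picture the network did not report the small spool. I confirmed it only by eye, in both pictures.
- The top camera read x a few mm lower than the other two, and the scene camera a few mm higher. I used the wrist camera to settle it.

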